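Fit up a pivot arm on the welding table

ROBOT

A 6-joint arm with a two-finger parallel gripper is mounted at the origin on the work surface. World frame = base frame: x ahead of the robot, y to its left, z up, the work surface at z = 0. Lengths are in mm, angles in rad, forces in N, time in s.
With the tool pointing down it reaches from about 300 to 850 mm from the base axis. Payload 4.2 kg.
Tool frame: the origin (TCP) lies midway between the tips of the shut fingers; the grasp point (between the pads) lies 19 mm behind it (ctrl.grip_point_offset is the distance from the TCP to the grasp point, in mm); z points along the fingers, y is the line along which they close (so a half turn about z gives the same grasp; the last joint's range is limited). The gripper opens to 91 mm and grips with 3 to 60 N. Pads are 32 mm wide; open, the fingers measure 118 mm over their backs; the gripper's body (76 mm by 178 mm) begins 60 mm behind the grasp point.
Start: joints at [1.205, 0.32, 1.565, -0, 1.257, -0.02], TCP at [194.899, 540.978, 213.976] pointing down, gripper open.
Joint ranges: [-3.11, 3.11], [-0.84, 2.01], [0.21, 2.61], [-1.34, 4.49], [0.05, 2.63], [-2.56, 2.56]. Speed limits (rad/s): [2.57, 2.57, 3.14, 3.14, 3.14, 3.14].

INTERFACE

Orientations are given as a unit quaternion [w, x, y, z].
In Python, from cell import ctrl gives the robot as it stands. The module is installed in compiled form; this text tells all that it offers.
- The arm moves only by the shell command python3 -m pendant 'ROWS' [FORCE]. ROWS is JSON, a list of rows, each an object of numbers: "grip": the opening, from 0 (shut) to 1 (fully open); "dx", "dy", "dz": the shift along the tool's x, y, z in m; "rx", "ry", "rz": the turn, a rotation vector about the tool's x, y, z in degrees. A call has exactly 5 rows; each row shifts and turns the commanded pose from where the row before left it, along the tool's axes as they then stand; what a row does not reach is not made up. A row lasts 1/8 s, in which the tool goes at most 62.5 mm and 10.7 degrees, less where a joint would pass 70% of its speed; a pose out of reach is approached as far as the arm can. A call is refused whole if a number of a shift passes 0.0625 or a number of a turn 10.7, either way. A call with a gripper value outside its range is refused whole. The fingers move at their own pace and stop on an object; FORCE is the grip in N (left out, the last holds). Time passes only in rows, so rows that do not move let the fingers close, or fill a call up. It gives the time, the measured TCP pose, the force, the opening and the grip force at its end, in the units of the state.
- ctrl.get_obs(): the state, without advancing time (a new reading comes with each control period).
- ctrl.grab_frame(name): name is "side" or "top"; returns a dict with "img" (480x640x3 uint8, red, green, blue), "depth" (480x640 float32, mm along the optical axis (not along the pixel's ray), 0 where there is no reading), "K" (3x3 intrinsics, pixels), "T" (4x4, takes a point from camera to world coordinates). Camera axes: x right, y down, z forward; pixel columns grow to the right and rows downward; lengths in mm; the calibration is good to about 2 mm. A picture is of the moment at which its call begins.
- ctrl.hand_in(): hands the job in; it is judged then, once.
The state is a dict: "t": time; "joint_positions": joint angles; "qvel": joint speeds; "joint_efforts": joint torques, N m; "ee_pos": TCP position; "tool_rot": TCP orientation; "contact_force": force on the tool from outside, world axes, zero at the start; "ft_torque": the same for the moment, N m; "grip_width": finger opening in mm; "gripper_force": force on a finger pad.
Only numpy, scipy, OpenCV 4.12 (cv2) and the standard library are available. Lean on these libraries where they do the work, as an engineer would, in place of code of your own. Each camera call takes 0.05 s, during which the arm holds its last target. There are 200 camera calls.

TASK

Set up the pivot arm for tacking on the fixture plate: stand the low yellow V-block on the marked rectangle beside the wide copper pad and the tall blue V-block on the one beside the narrow pad, grooves along the plate, and lay the stepped tube in both grooves, level and midway between the pads, thick end towards the wide pad. Stand the large black bush centred on the wide pad and the small brass one centred on the narrow pad, one at each end of the tube. Let go of everything, and leave the magnet and the wire brush where they are.

Things in the scene. Friction and masses are not known exactly. Their poses are not given: they have to be found in the camera images.
- fixture: Bright flat tacking-fixture plate, 320 x 110 x 10 mm, fixed on the welding table; it carries a copper pad near each end. Origin: centre of its underside (top 10 mm above it); x runs along its length, y across, z up. Two dark-blue marked-out rectangles, each the footprint of one V-block (28 mm along x, 56 mm along y), lie on its long centre line, centred 62 mm either side of the origin.
- pad_large: Wide, low copper rest pad: a disc 58 mm in diameter and 6 mm high, fixed on the fixture plate's centre line 123 mm from the plate's centre, at one end or the other. Origin: centre of its underside, z up; its top is 16 mm above the table.
- pad_small: Narrow, higher copper rest pad: a disc 46 mm in diameter and 14 mm high, fixed on the centre line 123 mm from the plate's centre at the other end. Origin: centre of its underside, z up; its top is 24 mm above the table.
- block_low: Low steel V-block, painted yellow, loose, about 0.23 kg: 28 mm long (x, along the groove) x 56 mm wide (y) x 27 mm high, flat outer sides. Open 90-degree groove in its top along x, bottom of the groove 5.3 mm above the underside. Origin: centre of the underside, z up. Either way round about z is the same. On the plate it carries the 42 mm part of the tube with the tube's axis 45 mm above the table.
- block_tall: Tall steel V-block, painted blue, loose, about 0.33 kg: 28 mm long (x, along the groove) x 56 mm wide (y) x 35.5 mm high, flat outer sides. Open 90-degree groove in its top along x, bottom of the groove 13.8 mm above the underside. Origin: centre of the underside, z up. Either way round about z is the same. On the plate it carries the 30 mm part of the tube with the tube's axis 45 mm above the table.
- tube: Dark steel stepped tube, 180 mm long, loose, about 0.58 kg, lying on its side. Origin: on its axis at mid-length; x is the axis and points to the thin end. 42 mm diameter from the thick end (x = -90 mm) to x = +6 mm, tapering to 30 mm diameter from x = +24 mm to the thin end (x = +90 mm). Balances at about x = -14 mm. It can roll, so its y and z axes mean nothing.
- bush_large: Large black pivot bush: a thick ring 58 mm in outer diameter, 34 mm bore, 58 mm high, loose, standing on end, about 0.8 kg. Origin: centre of its underside, z up along the bore.
- bush_small: Small brass-coloured pivot bush: a thick ring 46 mm in outer diameter, 22 mm bore, 42 mm high, loose, standing on end, about 0.42 kg. Origin: centre of its underside, z up along the bore.
- magnet: Bystander: red square welding magnet lying flat, 89 x 89 x 20 mm, loose. Origin: centre of its underside. Leave alone.
- wire_brush: Bystander: wooden-handled wire brush, 270 x 26 x 30 mm, lying bristles up along its x axis behind the fixture, loose. Origin: centre of its underside. Leave alone.

How it is judged:
By the outcome, as a careful person would: the job done as asked, in the order asked, and still so for the second after the job is handed in, with the robot touching nothing.
It also fails if it takes over 115 s, if anything falls off the work surface, if the arm or the gripper's body presses on something with over 40 N, if the wrist force passes 120 N, or if a joint passes its speed limit or range.

## Working session

There is one attempt and no reset: what is moved stays moved. The work goes in short steps, Python scripts to look and compute and a shell command to move; the robot and the scene stay as the last step left them, time stands still between calls to the robot, and variables do not carry over. Pictures are saved under pics/ and viewed, at most 14 in all, crops included, and the job is handed in when it is done.

```bash
mkdir -p pics; cat > h.py <<'E'
import numpy as np,cv2
from cell import ctrl
def grab(n,save=None):
    f=ctrl.grab_frame(n)
    if save: cv2.imwrite('pics/'+save,f['img'][:,:,::-1])
    d=f['depth'];K=f['K'];v,u=np.mgrid[:480,:640]
    P=np.stack([(u-K[0,2])*d/K[0,0],(v-K[1,2])*d/K[1,1],d,np.ones_like(d)],-1)@f['T'].T
    P=P[...,:3]; P[d==0]=np.nan
    return f,P
E
python3 - <<'E'
from h import *
for n in('top','side'):
    f,P=grab(n,n+'0.png'); np.savez(n+'0.npz',P=P,img=f['img']); print(n,f['K'],f['T'].round(3))
print(ctrl.get_obs())
E
```

```text
top [[507.27957716   0.         322.41338663]
 [  0.         507.27957716 240.17791452]
 [  0.           0.           1.        ]] [[ 1.500000e-02 -9.930000e-01  1.200000e-01  4.929090e+02]
 [-1.000000e+00 -1.300000e-02  2.100000e-02 -1.444300e+01]
 [-1.900000e-02 -1.200000e-01 -9.930000e-01  1.051895e+03]
 [ 0.000000e+00  0.000000e+00  0.000000e+00  1.000000e+00]]
side [[448.58045723   0.         321.37009224]
 [  0.         448.58045723 234.95539931]
 [  0.           0.           1.        ]] [[ 9.89000e-01 -5.70000e-02  1.34000e-01  4.74474e+02]
 [-1.44000e-01 -5.13000e-01  8.46000e-01 -8.49108e+02]
 [ 2.10000e-02 -8.57000e-01 -5.15000e-01  5.50311e+02]
 [ 0.00000e+00  0.00000e+00  0.00000e+00  1.00000e+00]]
{'t': 0.1, 'joint_positions': array([ 1.20501897e+00,  3.20238916e-01,  1.56551865e+00, -7.64930698e-06,
        1.25743491e+00, -1.99683813e-02]), 'qvel': array([ 4.39436586e-05, -2.16741824e-03, -5.05677659e-03,  1.11755093e-03,
       -1.31744320e-03, -9.21190241e-04]), 'joint_efforts': array([ 8.98639446e-04, -4.13323331e+01, -2.32507879e+01,  7.30613130e-02,
        4.20471956e-02, -4.15980594e-05]), 'ee_pos': array([194.72548118, 540.54934996, 213.21298584]), 'tool_rot': array([-1.49756052e-04,  1.72043031e-01,  9.85089110e-01, -7.85774424e-04]), 'contact_force': array([ 0.03416497,  0.0230992 , -0.7109126 ]), 'ft_torque': array([0.02406686, 0.03242069, 0.03707263]), 'gripper_force': 0.0, 'grip_width': 91.61891774026984}
```

View pics/top0.png

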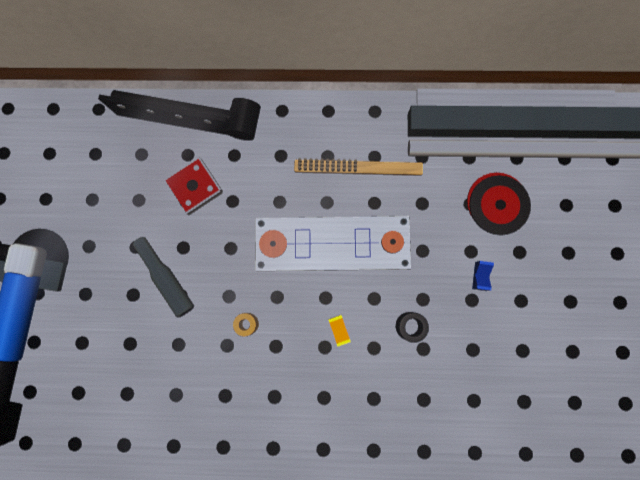

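View pics/side0.png

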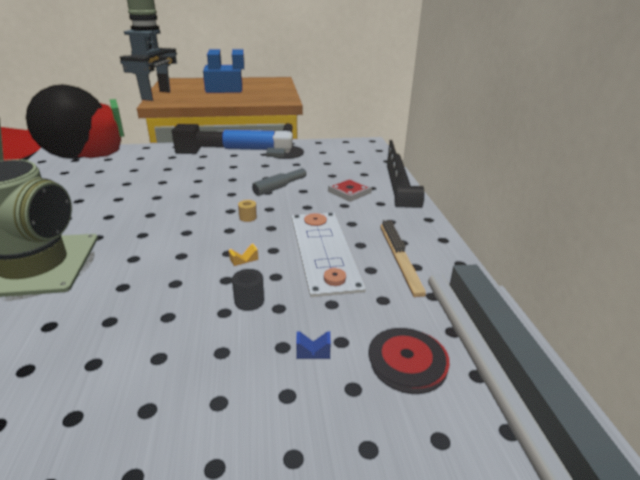

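The top view shows the wide pad at (273,243), narrow pad at (392,241), rectangles at (302,243) and (362,242), brass bush (245,324), yellow block (340,331), black bush (412,326), blue block (484,276) and the tube from (140,243) thin end to (183,310) thick end. The side view agrees.

```bash
cat > m.py <<'E'
from h import *
def seg(P,box,zmin,zmax=200,mask=None):
    u0,v0,u1,v1=box; Q=P[v0:v1,u0:u1]; m=(Q[...,2]>zmin)&(Q[...,2]<zmax)
    if mask is not None: m&=mask[v0:v1,u0:u1]
    return Q[m]
def rect(Q):
    (c,s,a)=cv2.minAreaRect(Q[:,:2].astype(np.float32)); return np.round(c,1),np.round(s,1),round(a,1)
E
python3 - <<'E'
from m import *
d=np.load('top0.npz');P=d['P'];img=d['img']
hsv=cv2.cvtColor(img,cv2.COLOR_RGB2HSV).astype(int)
bgz=lambda u,v:np.nanmedian(P[v-3:v+4,u-3:u+4,2])
print('table z',[round(float(bgz(*p)),1) for p in((300,380),(450,380),(200,380),(330,205),(560,250),(120,300))])
for n,b,z in(('brass',(225,305,265,345),25),('black',(390,305,435,348),35),('yellow',(320,308,360,352),12),('blue',(465,255,505,297),12),('tube',(120,225,205,330),10)):
    Q=seg(P,b,z); print(n,len(Q),'rect',rect(Q),'mean',Q.mean(0).round(1),'zpct',np.percentile(Q[:,2],[5,50,95,100]).round(1), 'circ',np.round(cv2.minEnclosingCircle(Q[:,:2].astype(np.float32))[0],1))
Q=seg(P,(120,225,205,330),15);c=Q[:,:2]-Q[:,:2].mean(0);w=np.linalg.svd(c,full_matrices=False)[2][0];print('tube axis',w,np.degrees(np.arctan2(w[1],w[0])))
# plate
Q=seg(P,(245,205,420,282),5,40);print('plate',rect(Q),Q[:,2].min())
for n,b in(('padL',(255,225,292,262)),('padS',(378,226,410,258))):
    m=(hsv[...,0]<15)&(hsv[...,1]>120); Q=seg(P,b,0,60,m);print(n,rect(Q),np.round(cv2.minEnclosingCircle(Q[:,:2].astype(np.float32)),1) if 0 else cv2.minEnclosingCircle(Q[:,:2].astype(np.float32)),np.median(Q[:,2]))
for n,b in(('rL',(290,225,315,262)),('rS',(350,225,375,262))):
    m=(hsv[...,0]>105)&(hsv[...,0]<135)&(hsv[...,1]>70); Q=seg(P,b,-20,60,m);print(n,len(Q),rect(Q))
for n,b in(('yellow',(320,308,360,352)),('blue',(465,255,505,297))):
    h=hsv[...,0]; m=(hsv[...,1]>150)&(hsv[...,2]>60); Q=seg(P,b,-20,60,m);print(n,len(Q),rect(Q),'z',Q[:,2].min())
E
```

```text
table z [-1.1, -0.5, -0.9, -0.6, -0.7, -0.9]
brass 363 rect (array([445.1, 158.5]), array([44.5, 45. ]), 33.8) mean [445.5 157.9  39.8] zpct [31.2 40.4 43.8 47.6] circ [445.1 158.6]
black 532 rect (array([ 445.9, -172. ]), array([55.6, 56.9]), 3.5) mean [ 446.  -171.4   55.6] zpct [43.8 56.7 59.9 63.3] circ [ 446.  -171.9]
yellow 295 rect (array([435.6, -29.2]), array([56.1, 27.9]), 19.9) mean [435.1 -29.4  21.5] zpct [13.2 22.2 27.9 29.9] circ [435.9 -29. ]
blue 454 rect (array([ 549.5, -318.2]), array([30. , 56.5]), 82.4) mean [ 549.5 -316.7   25.7] zpct [14.  26.3 36.  40.2] circ [ 549.6 -317.6]
tube 1648 rect (array([540.2, 333.7]), array([181.7,  41.3]), 35.9) mean [533.  325.4  34.2] zpct [23.3 35.  41.9 45.9] circ [539.8 333.6]
tube axis [-0.80549615 -0.59260101] -143.65819844612156
plate (array([616.9, -12.3]), array([140. , 326.2]), 5.6) 5.000667178908088
padL (array([611.2, 110.7]), array([51.3, 52.6]), 17.1) ((610.2064819335938, 109.8526611328125), 26.977542877197266) 15.135051210015945
padS (array([ 616.4, -135. ]), array([42.3, 43.2]), 35.8) ((616.2422485351562, -135.2588348388672), 22.346485137939453) 23.16510394622412
rL 54 (array([612.3,  48.4]), array([58.8, 31.5]), 1.2)
rS 65 (array([614.9, -75.6]), array([56.4, 31.3]), 0.7)
yellow 382 (array([436.1, -29. ]), array([55.1, 27.1]), 20.7) z -0.5813253833036924
blue 399 (array([ 549.7, -318. ]), array([27.9, 56.1]), 82.9) z 8.827515350688373
```

```bash
cat > go.py <<'E'
# usage: go.py x y z theta -> shift in present tool axes (m) and rz (deg)
import sys
from h import *
def th():
    w,x,y,z=ctrl.get_obs()['tool_rot']; from scipy.spatial.transform import Rotation as R
    M=R.from_quat([x,y,z,w]).as_matrix(); return M
if __name__=='__main__':
    o=ctrl.get_obs();M=th();t=np.degrees(np.arctan2(M[1,1],M[0,1]))
    a=list(map(float,sys.argv[1:5]))
    d=M.T@(np.array(a[:3])-o['ee_pos'])/1000
    print('t %.2f pos %s th %.2f tilt %.2f | shift %s rz %.2f | w %.1f g %.1f F %s'%(o['t'],o['ee_pos'].round(1),t,np.degrees(np.arccos(-M[2,2])),d.round(4),(t-a[3]+90)%180-90,o['grip_width'],o['gripper_force'],o['contact_force'].round(1)))
E
python3 - <<'E'
from m import *
d=np.load('top0.npz');P=d['P'];img=d['img']
f=ctrl.grab_frame('top');K,T=f['K'],f['T']
def ray(uv,z):
    uv=np.asarray(uv,float).reshape(-1,2); r=np.c_[(uv-[K[0,2],K[1,2]])/K[0,0],np.ones(len(uv))]@T[:3,:3].T
    return T[:3,3]+r*((z-T[2,3])/r[:,2])[:,None]
hsv=cv2.cvtColor(img,cv2.COLOR_RGB2HSV).astype(int)
h,s,v=hsv[...,0],hsv[...,1],hsv[...,2]
pl=((v>0)&(P[...,2]>6)).astype(np.uint8);pl[:205]=0;pl[282:]=0;pl[:,:245]=0;pl[:,420:]=0
pl=cv2.morphologyEx(pl,cv2.MORPH_OPEN,np.ones((5,5)))
vv,uu=np.nonzero(pl); W=ray(np.c_[uu,vv],9.3); c=rect(W);print('plate depth',c)
g=cv2.cvtColor(img,cv2.COLOR_RGB2GRAY); print('gray plate/table',g[262,300],g[290,300],g[225,330])
pl=((g>195)).astype(np.uint8);pl[:205]=0;pl[282:]=0;pl[:,:245]=0;pl[:,420:]=0
pl=cv2.morphologyEx(pl,cv2.MORPH_CLOSE,np.ones((9,9)));vv,uu=np.nonzero(pl);print('plate bright',len(uu),rect(ray(np.c_[uu,vv],9.3)))
for n,b,z in(('padL',(250,220,296,266),15.3),('padS',(372,220,414,264),23.3)):
    m=((h<15)&(s>90)).astype(np.uint8);q=np.zeros_like(m);q[b[1]:b[3],b[0]:b[2]]=m[b[1]:b[3],b[0]:b[2]]
    cs=cv2.findContours(q,cv2.RETR_EXTERNAL,cv2.CHAIN_APPROX_NONE)[0];k=max(cs,key=len)
    e=cv2.fitEllipse(k);print(n,e,ray([e[0]],z).round(1))
E
python3 go.py 436 -29 213 20.3
```

```text
plate depth (array([612.9, -13.9]), array([109.9, 318. ]), 1.5)
gray plate/table 189 141 183
plate bright 1 (array([562.7,  36. ]), array([0., 0.]), 0.0)
padL ((272.5250549316406, 243.3815155029297), (25.401203155517578, 26.29018211364746), 85.35517120361328) [[610.  109.8  15.3]]
padS ((392.3601989746094, 241.50830078125), (21.062034606933594, 21.29706382751465), 90.03601837158203) [[ 616.2 -135.6   23.3]]
t 0.15 pos [194.8 540.6 213.3] th 70.18 tilt 0.07 | shift [-0.4201 -0.4541  0.0009] rz 49.88 | w 91.3 g 0.0 F [ 0.5  0.7 -0. ]
```

```bash
R='x'; python3 -m pendant '[{"dx":-0.042,"dy":-0.0455,"grip":1},{"dx":-0.042,"dy":-0.0455,"grip":1},{"dx":-0.042,"dy":-0.0455,"grip":1},{"dx":-0.042,"dy":-0.0455,"grip":1},{"dx":-0.042,"dy":-0.0455,"grip":1}]' 20; python3 -m pendant '[{"dx":-0.042,"dy":-0.0455,"grip":1},{"dx":-0.042,"dy":-0.0455,"grip":1},{"dx":-0.042,"dy":-0.0455,"grip":1},{"dx":-0.042,"dy":-0.0455,"grip":1},{"dx":-0.042,"dy":-0.0455,"grip":1}]'; python3 -m pendant '[{"dz":0.02,"rz":10,"grip":1},{"dz":0.02,"rz":10,"grip":1},{"dz":0.02,"rz":10,"grip":1},{"dz":0.02,"rz":10,"grip":1},{"dz":0.02,"rz":10,"grip":1}]'; python3 go.py 436 -29 5 20.3
```

```text
t 0.15 pos [194.8 540.6 213.3] th 70.18 tilt 0.07 | shift [-0.4201 -0.4539  0.2089] rz 49.88 | w 91.3 g 0.0 F [ 0.5  0.7 -0. ]invalid input at $[0]: expected keys grip, dx, dy, dz, rx, ry, rz
invalid input at $[0]: expected keys grip, dx, dy, dz, rx, ry, rz
invalid input at $[0]: expected keys grip, dx, dy, dz, rx, ry, rz
```

```bash
python3 -m pendant '[{"grip":1,"dx":-0.042,"dy":-0.0455,"dz":0,"rx":0,"ry":0,"rz":0},{"grip":1,"dx":-0.042,"dy":-0.0455,"dz":0,"rx":0,"ry":0,"rz":0},{"grip":1,"dx":-0.042,"dy":-0.0455,"dz":0,"rx":0,"ry":0,"rz":0},{"grip":1,"dx":-0.042,"dy":-0.0455,"dz":0,"rx":0,"ry":0,"rz":0},{"grip":1,"dx":-0.042,"dy":-0.0455,"dz":0,"rx":0,"ry":0,"rz":0}]' 20; python3 -m pendant '[{"grip":1,"dx":-0.042,"dy":-0.0455,"dz":0,"rx":0,"ry":0,"rz":0},{"grip":1,"dx":-0.042,"dy":-0.0455,"dz":0,"rx":0,"ry":0,"rz":0},{"grip":1,"dx":-0.042,"dy":-0.0455,"dz":0,"rx":0,"ry":0,"rz":0},{"grip":1,"dx":-0.042,"dy":-0.0455,"dz":0,"rx":0,"ry":0,"rz":0},{"grip":1,"dx":-0.042,"dy":-0.0455,"dz":0,"rx":0,"ry":0,"rz":0}]'; python3 -m pendant '[{"grip":1,"dx":0,"dy":0,"dz":0.02,"rx":0,"ry":0,"rz":10},{"grip":1,"dx":0,"dy":0,"dz":0.02,"rx":0,"ry":0,"rz":10},{"grip":1,"dx":0,"dy":0,"dz":0.02,"rx":0,"ry":0,"rz":10},{"grip":1,"dx":0,"dy":0,"dz":0.02,"rx":0,"ry":0,"rz":10},{"grip":1,"dx":0,"dy":0,"dz":0.02,"rx":0,"ry":0,"rz":10}]'; python3 go.py 436 -29 5 20.3
```

```text
t: 0.78
ee_pos: [315.7, 253.9, 213.9]
tool_rot: [0.0, 0.172, 0.985, 0.0]
contact_force: [1.2, 0.8, -0.0]
grip_width: 91.2
gripper_force: 0.0
t: 1.4
ee_pos: [436.2, -31.5, 214.0]
tool_rot: [0.0, 0.172, 0.985, 0.0]
contact_force: [0.3, 0.6, 0.0]
grip_width: 91.1
gripper_force: 0.0
t: 2.02
ee_pos: [435.6, -29.5, 113.2]
tool_rot: [-0.0, 0.575, 0.818, -0.0]
contact_force: [0.0, -0.4, -0.8]
grip_width: 91.1
gripper_force: 0.0
t 2.02 pos [435.6 -29.5 113.2] th 19.85 tilt 0.02 | shift [0.0003 0.0005 0.1082] rz -0.45 | w 91.1 g 0.0 F [ 0.  -0.4 -0.8]
```

```bash
python3 -m pendant '[{"grip":1,"dx":0,"dy":0.0005,"dz":0.04,"rx":0,"ry":0,"rz":-0.5},{"grip":1,"dx":0,"dy":0,"dz":0.04,"rx":0,"ry":0,"rz":0},{"grip":1,"dx":0,"dy":0,"dz":0.02,"rx":0,"ry":0,"rz":0},{"grip":1,"dx":0,"dy":0,"dz":0.007,"rx":0,"ry":0,"rz":0},{"grip":0.5,"dx":0,"dy":0,"dz":0,"rx":0,"ry":0,"rz":0}]' 25; python3 -m pendant '[{"grip":0.5,"dx":0,"dy":0,"dz":0,"rx":0,"ry":0,"rz":0},{"grip":0.5,"dx":0,"dy":0,"dz":0,"rx":0,"ry":0,"rz":0},{"grip":0.5,"dx":0,"dy":0,"dz":0,"rx":0,"ry":0,"rz":0},{"grip":0.5,"dx":0,"dy":0,"dz":0,"rx":0,"ry":0,"rz":0},{"grip":0.5,"dx":0,"dy":0,"dz":0,"rx":0,"ry":0,"rz":0}]'; python3 go.py 436 -29 5 20.3
```

```text
t: 2.65
ee_pos: [436.4, -29.3, 7.0]
tool_rot: [-0.0, 0.569, 0.823, -0.0]
contact_force: [0.1, 0.1, 0.4]
grip_width: 84.0
gripper_force: 0.0
t: 3.28
ee_pos: [436.4, -29.3, 7.5]
tool_rot: [0.0, 0.569, 0.823, 0.0]
contact_force: [-0.9, 0.0, 6.4]
grip_width: 55.5
gripper_force: 25.0
t 3.27 pos [436.4 -29.3   7.5] th 20.70 tilt 0.03 | shift [ 0.0005 -0.0003  0.0025] rz 0.40 | w 55.5 g 25.0 F [-0.9  0.   6.4]
```

```bash
python3 -m pendant '[{"grip":0.4,"dx":0,"dy":0,"dz":-0.03,"rx":0,"ry":0,"rz":3.8},{"grip":0.4,"dx":0,"dy":0,"dz":-0.03,"rx":0,"ry":0,"rz":3.8},{"grip":0.4,"dx":0,"dy":0,"dz":0,"rx":0,"ry":0,"rz":3.8},{"grip":0.4,"dx":0,"dy":0,"dz":0,"rx":0,"ry":0,"rz":3.8},{"grip":0.4,"dx":0,"dy":0,"dz":0,"rx":0,"ry":0,"rz":3.8}]'; python3 go.py 611.6 48.7 67 1.45
```

```text
t: 3.9
ee_pos: [435.8, -29.2, 66.6]
tool_rot: [-0.0, 0.697, 0.717, -0.0]
contact_force: [-0.5, -0.5, -2.5]
grip_width: 55.8
gripper_force: 25.0
t 3.90 pos [435.8 -29.2  66.6] th 1.56 tilt 0.04 | shift [ 0.0731  0.1778 -0.0004] rz 0.11 | w 55.8 g 25.0 F [-0.5 -0.5 -2.5]
```

```bash
python3 -m pendant '[{"grip":0.4,"dx":0.018,"dy":0.044,"dz":0,"rx":0,"ry":0,"rz":0.1},{"grip":0.4,"dx":0.018,"dy":0.044,"dz":0,"rx":0,"ry":0,"rz":0},{"grip":0.4,"dx":0.018,"dy":0.044,"dz":0,"rx":0,"ry":0,"rz":0},{"grip":0.4,"dx":0.0191,"dy":0.0458,"dz":0,"rx":0,"ry":0,"rz":0},{"grip":0.4,"dx":0,"dy":0,"dz":0.025,"rx":0,"ry":0,"rz":0}]'; python3 go.py 611.6 48.7 17.5 1.45
```

```text
t: 4.53
ee_pos: [617.3, 50.6, 42.8]
tool_rot: [0.003, 0.697, 0.717, 0.003]
contact_force: [-0.3, -0.7, -2.3]
grip_width: 55.5
gripper_force: 25.0
t 4.53 pos [617.3  50.6  42.8] th 1.67 tilt 0.47 | shift [-0.0017 -0.0059  0.0252] rz 0.22 | w 55.5 g 25.0 F [-0.3 -0.7 -2.3]
```

```bash
python3 -m pendant '[{"grip":0.4,"dx":0,"dy":0,"dz":0.012,"rx":0,"ry":0,"rz":0.1},{"grip":0.4,"dx":0,"dy":0,"dz":0,"rx":0,"ry":0,"rz":0},{"grip":0.4,"dx":0,"dy":0,"dz":0,"rx":0,"ry":0,"rz":0},{"grip":0.4,"dx":0,"dy":0,"dz":0,"rx":0,"ry":0,"rz":0},{"grip":0.4,"dx":0,"dy":0,"dz":0,"rx":0,"ry":0,"rz":0}]'; python3 go.py 611.6 48.7 17.5 1.45
```

```text
t: 5.15
ee_pos: [612.2, 48.7, 30.7]
tool_rot: [0.0, 0.698, 0.716, 0.001]
contact_force: [0.2, 0.5, -2.1]
grip_width: 55.8
gripper_force: 25.0
t 5.15 pos [612.2  48.7  30.7] th 1.48 tilt 0.08 | shift [-0.     -0.0007  0.0132] rz 0.03 | w 55.8 g 25.0 F [ 0.2  0.5 -2.1]
```

```bash
python3 -m pendant '[{"grip":0.4,"dx":0,"dy":-0.0006,"dz":0.009,"rx":0,"ry":0,"rz":0},{"grip":0.4,"dx":0,"dy":0,"dz":0.004,"rx":0,"ry":0,"rz":0},{"grip":0.4,"dx":0,"dy":0,"dz":0.0003,"rx":0,"ry":0,"rz":0},{"grip":0.4,"dx":0,"dy":0,"dz":0,"rx":0,"ry":0,"rz":0},{"grip":0.4,"dx":0,"dy":0,"dz":0,"rx":0,"ry":0,"rz":0}]'; python3 go.py 611.6 48.7 17.5 1.45;  python3 -m pendant '[{"grip":0.66,"dx":0,"dy":0,"dz":0,"rx":0,"ry":0,"rz":0},{"grip":0.75,"dx":0,"dy":0,"dz":0,"rx":0,"ry":0,"rz":0},{"grip":0.9,"dx":0,"dy":0,"dz":0,"rx":0,"ry":0,"rz":0},{"grip":1,"dx":0,"dy":0,"dz":-0.03,"rx":0,"ry":0,"rz":0},{"grip":1,"dx":0,"dy":0,"dz":-0.06,"rx":0,"ry":0,"rz":0}]'; python3 go.py 549.6 -318 107 -7.4
```

```text
t: 5.78
ee_pos: [610.7, 48.7, 17.4]
tool_rot: [-0.0, 0.698, 0.716, -0.0]
contact_force: [-2.7, 0.2, 5.7]
grip_width: 55.7
gripper_force: 25.0
t 5.78 pos [610.7  48.7  17.4] th 1.48 tilt 0.07 | shift [-0.0001  0.0009 -0.0001] rz 0.03 | w 55.7 g 25.0 F [-2.7  0.2  5.7]
t: 6.4
ee_pos: [609.5, 48.7, 104.8]
tool_rot: [-0.002, 0.698, 0.716, -0.002]
contact_force: [1.6, -0.4, 0.0]
grip_width: 91.1
gripper_force: 0.0
t 6.40 pos [609.5  48.7 104.8] th 1.49 tilt 0.38 | shift [-0.365  -0.0694 -0.0016] rz 8.89 | w 91.1 g 0.0 F [ 1.6 -0.4  0. ]
```

```bash
python3 -m pendant '[{"grip":1,"dx":-0.0525,"dy":-0.01,"dz":0,"rx":0,"ry":0,"rz":0},{"grip":1,"dx":-0.0525,"dy":-0.01,"dz":0,"rx":0,"ry":0,"rz":0},{"grip":1,"dx":-0.0525,"dy":-0.01,"dz":0,"rx":0,"ry":0,"rz":0},{"grip":1,"dx":-0.0525,"dy":-0.01,"dz":0,"rx":0,"ry":0,"rz":0},{"grip":1,"dx":-0.0525,"dy":-0.01,"dz":0,"rx":0,"ry":0,"rz":0}]'; python3 -m pendant '[{"grip":1,"dx":-0.0525,"dy":-0.01,"dz":0,"rx":0,"ry":0,"rz":0},{"grip":1,"dx":-0.05,"dy":-0.0095,"dz":0,"rx":0,"ry":0,"rz":0},{"grip":1,"dx":0,"dy":0,"dz":0.03,"rx":0,"ry":0,"rz":8.9},{"grip":1,"dx":0,"dy":0,"dz":0,"rx":0,"ry":0,"rz":0},{"grip":1,"dx":0,"dy":0,"dz":0,"rx":0,"ry":0,"rz":0}]'; python3 go.py 549.6 -318 12 -7.4
python3 - <<'E'
from m import *
f,P=grab('top','t1.png');img=f['img'];hsv=cv2.cvtColor(img,cv2.COLOR_RGB2HSV).astype(int)
m=(hsv[...,0]>18)&(hsv[...,0]<35)&(hsv[...,1]>150)
Q=seg(P,(280,220,325,270),20,60);print('yellow depth',rect(Q),Q.mean(0))
Q=seg(P,(280,220,325,270),12,60,m);print('yellow col',rect(Q))
E
```

```text
t: 7.02
ee_pos: [567.9, -216.6, 106.6]
tool_rot: [0.0, 0.698, 0.716, 0.0]
contact_force: [0.4, -0.2, -0.7]
grip_width: 91.4
gripper_force: 0.0
t: 7.65
ee_pos: [551.8, -317.6, 77.1]
tool_rot: [0.0, 0.75, 0.661, 0.0]
contact_force: [-0.0, 0.8, 0.9]
grip_width: 91.0
gripper_force: 0.0
t 7.65 pos [ 551.8 -317.6   77.1] th -7.26 tilt 0.03 | shift [-0.0007 -0.0021  0.0651] rz 0.14 | w 91.0 g 0.0 F [-0.   0.8  0.9]
yellow depth (array([610.5,  49.3]), array([55.6, 27.4]), 1.2) [611.33305486  49.23695634  30.57715209]
yellow col (array([610.6,  48.9]), array([55.5, 26.6]), 1.2)
```

```bash
python3 -m pendant '[{"grip":1,"dx":-0.0007,"dy":-0.002,"dz":0.03,"rx":0,"ry":0,"rz":0.1},{"grip":1,"dx":0,"dy":0,"dz":0.03,"rx":0,"ry":0,"rz":0},{"grip":1,"dx":0,"dy":0,"dz":0.008,"rx":0,"ry":0,"rz":0},{"grip":0.9,"dx":0,"dy":0,"dz":0,"rx":0,"ry":0,"rz":0},{"grip":0.4,"dx":0,"dy":0,"dz":0,"rx":0,"ry":0,"rz":0}]' 30; python3 -m pendant '[{"grip":0.4,"dx":0,"dy":0,"dz":0,"rx":0,"ry":0,"rz":0},{"grip":0.4,"dx":0,"dy":0,"dz":0,"rx":0,"ry":0,"rz":0},{"grip":0.4,"dx":0,"dy":0,"dz":0,"rx":0,"ry":0,"rz":0},{"grip":0.4,"dx":0,"dy":0,"dz":0,"rx":0,"ry":0,"rz":0},{"grip":0.4,"dx":0,"dy":0,"dz":0,"rx":0,"ry":0,"rz":0}]'; python3 go.py 549.6 -318 12 -7.4; python3 -m pendant '[{"grip":0.4,"dx":0,"dy":0,"dz":-0.035,"rx":0,"ry":0,"rz":-4.4},{"grip":0.4,"dx":0,"dy":0,"dz":-0.035,"rx":0,"ry":0,"rz":-4.4},{"grip":0.4,"dx":0,"dy":0,"dz":0,"rx":0,"ry":0,"rz":0},{"grip":0.4,"dx":0,"dy":0,"dz":0,"rx":0,"ry":0,"rz":0},{"grip":0.4,"dx":0,"dy":0,"dz":0,"rx":0,"ry":0,"rz":0}]'; python3 go.py 614.6 -75.2 79 1.45
```

```text
t: 8.32
ee_pos: [550.4, -318.7, 10.2]
tool_rot: [0.001, 0.752, 0.659, 0.0]
contact_force: [0.6, -0.1, -0.2]
grip_width: 74.9
gripper_force: 0.0
t: 8.95
ee_pos: [549.5, -318.5, 9.4]
tool_rot: [0.0, 0.752, 0.659, 0.0]
contact_force: [-1.0, 1.1, 5.4]
grip_width: 55.9
gripper_force: 30.0
t 8.95 pos [ 549.5 -318.5    9.4] th -7.51 tilt 0.05 | shift [ 0.0005 -0.     -0.0026] rz -0.11 | w 55.9 g 30.0 F [-1.   1.1  5.4]
t: 9.57
ee_pos: [548.0, -317.6, 76.3]
tool_rot: [-0.002, 0.699, 0.715, -0.0]
contact_force: [-0.3, 0.5, -3.8]
grip_width: 55.7
gripper_force: 30.0
t 9.57 pos [ 548.  -317.6   76.3] th 1.25 tilt 0.25 | shift [ 0.2409  0.0718 -0.0024] rz -0.20 | w 55.7 g 30.0 F [-0.3  0.5 -3.8]
```

```bash
python3 -m pendant '[{"grip":0.4,"dx":0.045,"dy":0.0135,"dz":0,"rx":0,"ry":0,"rz":0},{"grip":0.4,"dx":0.045,"dy":0.0135,"dz":0,"rx":0,"ry":0,"rz":-0.2},{"grip":0.4,"dx":0.045,"dy":0.0135,"dz":0,"rx":0,"ry":0,"rz":0},{"grip":0.4,"dx":0.045,"dy":0.0135,"dz":0,"rx":0,"ry":0,"rz":0},{"grip":0.4,"dx":0.04,"dy":0.0115,"dz":0,"rx":0,"ry":0,"rz":0}]'; python3 -m pendant '[{"grip":0.4,"dx":0.0205,"dy":0.0055,"dz":0.015,"rx":0,"ry":0,"rz":0},{"grip":0.4,"dx":0,"dy":0,"dz":0.025,"rx":0,"ry":0,"rz":0},{"grip":0.4,"dx":0,"dy":0,"dz":0,"rx":0,"ry":0,"rz":0},{"grip":0.4,"dx":0,"dy":0,"dz":0,"rx":0,"ry":0,"rz":0},{"grip":0.4,"dx":0,"dy":0,"dz":0,"rx":0,"ry":0,"rz":0}]'; python3 go.py 614.6 -75.6 19.4 1.45
```

```text
t: 10.2
ee_pos: [609.0, -95.0, 77.1]
tool_rot: [-0.001, 0.698, 0.716, -0.001]
contact_force: [0.4, -0.3, -3.7]
grip_width: 56.0
gripper_force: 30.0
t: 10.82
ee_pos: [614.9, -76.8, 39.4]
tool_rot: [0.001, 0.698, 0.716, 0.0]
contact_force: [0.3, -0.5, -3.2]
grip_width: 56.3
gripper_force: 30.0
t 10.82 pos [614.9 -76.8  39.4] th 1.44 tilt 0.10 | shift [ 0.0013 -0.0003  0.02  ] rz -0.01 | w 56.3 g 30.0 F [ 0.3 -0.5 -3.2]
```

```bash
python3 -m pendant '[{"grip":0.4,"dx":0.0012,"dy":0,"dz":0.014,"rx":0,"ry":0,"rz":0},{"grip":0.4,"dx":0,"dy":0,"dz":0.004,"rx":0,"ry":0,"rz":0},{"grip":0.4,"dx":0,"dy":0,"dz":0.0023,"rx":0,"ry":0,"rz":0},{"grip":0.4,"dx":0,"dy":0,"dz":0,"rx":0,"ry":0,"rz":0},{"grip":0.4,"dx":0,"dy":0,"dz":0,"rx":0,"ry":0,"rz":0}]'; python3 go.py 614.6 -75.6 19.4 1.45;  python3 -m pendant '[{"grip":0.66,"dx":0,"dy":0,"dz":0,"rx":0,"ry":0,"rz":0},{"grip":0.75,"dx":0,"dy":0,"dz":0,"rx":0,"ry":0,"rz":0},{"grip":0.9,"dx":0,"dy":0,"dz":0,"rx":0,"ry":0,"rz":0},{"grip":1,"dx":0,"dy":0,"dz":-0.03,"rx":0,"ry":0,"rz":0},{"grip":1,"dx":0,"dy":0,"dz":-0.06,"rx":0,"ry":0,"rz":0}]'; python3 go.py 529 325.4 110 126.1
```

```text
t: 11.45
ee_pos: [613.4, -74.9, 19.3]
tool_rot: [-0.001, 0.698, 0.716, -0.001]
contact_force: [-5.0, -0.0, 5.5]
grip_width: 56.0
gripper_force: 30.0
t 11.45 pos [613.4 -74.9  19.3] th 1.49 tilt 0.10 | shift [-0.0007  0.0012 -0.0001] rz 0.04 | w 56.0 g 30.0 F [-5.  -0.   5.5]
t: 12.08
ee_pos: [612.6, -74.7, 106.6]
tool_rot: [-0.003, 0.698, 0.716, -0.002]
contact_force: [0.7, -0.6, -0.9]
grip_width: 91.3
gripper_force: 0.0
t 12.07 pos [612.6 -74.7 106.6] th 1.49 tilt 0.36 | shift [ 0.4022 -0.0732 -0.0025] rz 55.39 | w 91.3 g 0.0 F [ 0.7 -0.6 -0.9]
```

```bash
python3 -m pendant '[{"grip":1,"dx":0.0575,"dy":-0.0105,"dz":0,"rx":0,"ry":0,"rz":0},{"grip":1,"dx":0.0575,"dy":-0.0105,"dz":0,"rx":0,"ry":0,"rz":0},{"grip":1,"dx":0.0575,"dy":-0.0105,"dz":0,"rx":0,"ry":0,"rz":0},{"grip":1,"dx":0.0575,"dy":-0.0105,"dz":0,"rx":0,"ry":0,"rz":0},{"grip":1,"dx":0.0575,"dy":-0.0105,"dz":0,"rx":0,"ry":0,"rz":0}]'; python3 -m pendant '[{"grip":1,"dx":0.0575,"dy":-0.0105,"dz":0,"rx":0,"ry":0,"rz":0},{"grip":1,"dx":0.0575,"dy":-0.0105,"dz":0,"rx":0,"ry":0,"rz":0},{"grip":1,"dx":0,"dy":0,"dz":0,"rx":0,"ry":0,"rz":-10.4},{"grip":1,"dx":0,"dy":0,"dz":0,"rx":0,"ry":0,"rz":-10.4},{"grip":1,"dx":0,"dy":0,"dz":0,"rx":0,"ry":0,"rz":-10.4}]'; python3 -m pendant '[{"grip":1,"dx":0,"dy":0,"dz":0,"rx":0,"ry":0,"rz":-10.4},{"grip":1,"dx":0,"dy":0,"dz":0,"rx":0,"ry":0,"rz":-10.4},{"grip":1,"dx":0,"dy":0,"dz":0,"rx":0,"ry":0,"rz":-10.4},{"grip":1,"dx":0,"dy":0,"dz":0,"rx":0,"ry":0,"rz":-10.4},{"grip":1,"dx":0,"dy":0,"dz":0,"rx":0,"ry":0,"rz":-10.4}]'; python3 -m pendant '[{"grip":1,"dx":0,"dy":0,"dz":0,"rx":0,"ry":0,"rz":-10.4},{"grip":1,"dx":0,"dy":0,"dz":0,"rx":0,"ry":0,"rz":-10.4},{"grip":1,"dx":0,"dy":0,"dz":0,"rx":0,"ry":0,"rz":-10.4},{"grip":1,"dx":0,"dy":0,"dz":0,"rx":0,"ry":0,"rz":-10.4},{"grip":1,"dx":0,"dy":0,"dz":0,"rx":0,"ry":0,"rz":0}]'; python3 go.py 529 325.4 5 126.1
python3 - <<'E'
from m import *
f,P=grab('top','t2.png')
Q=seg(P,(345,215,385,270),28,60);print('blue',rect(Q),Q.mean(0))
Q=seg(P,(280,220,325,270),20,60);print('yellow',rect(Q))
np.savez('t2.npz',P=P)
E
python3 - <<'E'
from m import *
P=np.load('top0.npz')['P'];Q=seg(P,(120,225,205,330),6,60)
a=np.radians(36.1);d=np.array([np.cos(a),np.sin(a)]);n=np.array([-d[1],d[0]]);c=np.array([540.2,333.7])
s=(Q[:,:2]-c)@d;l=(Q[:,:2]-c)@n
print('ends',np.percentile(s,[0,.3,99.7,100]))
for lo in range(-90,90,20):
    k=(s>lo)&(s<lo+20);print(lo,l[k].min().round(1),l[k].max().round(1),Q[k,2].max().round(1))
E
```

```text
t: 12.7
ee_pos: [554.1, 212.9, 108.5]
tool_rot: [0.0, 0.698, 0.716, 0.0]
contact_force: [0.4, 0.5, 0.6]
grip_width: 91.6
gripper_force: 0.0
t: 13.32
ee_pos: [530.3, 325.9, 108.2]
tool_rot: [0.0, 0.477, 0.879, 0.0]
contact_force: [-0.1, 0.5, -0.5]
grip_width: 91.1
gripper_force: 0.0
t: 13.95
ee_pos: [530.5, 325.6, 108.2]
tool_rot: [0.0, 0.043, 0.999, 0.0]
contact_force: [0.7, 0.8, 0.8]
grip_width: 91.2
gripper_force: 0.0
t: 14.58
ee_pos: [530.5, 325.6, 108.3]
tool_rot: [0.0, -0.31, 0.951, 0.0]
contact_force: [0.3, 0.1, 0.6]
grip_width: 91.2
gripper_force: 0.0
t 14.57 pos [530.5 325.6 108.3] th 126.16 tilt 0.01 | shift [0.0013 0.0007 0.1033] rz 0.06 | w 91.2 g 0.0 F [0.3 0.1 0.6]
blue (array([613.2, -89.6]), array([55.5, 57.2]), 1.3) [613.40632786 -74.46369624  38.64761455]
yellow (array([610.3,  49.3]), array([55.3, 27.5]), 0.8)
ends [-90.87328749 -90.59785672  88.99369004  90.85532068]
-90 -19.9 20.9 44.3
-70 -20.5 20.0 44.9
-50 -20.4 19.7 45.9
-30 -20.2 20.5 45.5
-10 -20.7 20.6 44.7
10 -18.3 17.9 44.4
30 -13.9 29.6 38.8
50 -48.0 14.8 38.5
70 -14.3 14.6 38.1
```

```bash
python3 -m pendant '[{"grip":1,"dx":0.0013,"dy":0.0006,"dz":0.04,"rx":0,"ry":0,"rz":0},{"grip":1,"dx":0,"dy":0,"dz":0.04,"rx":0,"ry":0,"rz":0},{"grip":1,"dx":0,"dy":0,"dz":0.018,"rx":0,"ry":0,"rz":0},{"grip":1,"dx":0,"dy":0,"dz":0.005,"rx":0,"ry":0,"rz":0},{"grip":0.3,"dx":0,"dy":0,"dz":0,"rx":0,"ry":0,"rz":0}]' 40; python3 -m pendant '[{"grip":0.3,"dx":0,"dy":0,"dz":0,"rx":0,"ry":0,"rz":0},{"grip":0.3,"dx":0,"dy":0,"dz":0,"rx":0,"ry":0,"rz":0},{"grip":0.3,"dx":0,"dy":0,"dz":0,"rx":0,"ry":0,"rz":0},{"grip":0.3,"dx":0,"dy":0,"dz":0,"rx":0,"ry":0,"rz":0},{"grip":0.3,"dx":0,"dy":0,"dz":0,"rx":0,"ry":0,"rz":0}]'; python3 go.py 529 325.4 5 126.1
```

```text
t: 15.25
ee_pos: [529.7, 325.7, 6.2]
tool_rot: [0.001, -0.311, 0.95, 0.0]
contact_force: [-0.4, 0.4, 0.2]
grip_width: 84.2
gripper_force: 0.0
t: 15.88
ee_pos: [528.9, 325.5, 5.6]
tool_rot: [0.0, -0.311, 0.95, 0.0]
contact_force: [-0.7, 0.3, 1.4]
grip_width: 41.1
gripper_force: 40.0
t 15.88 pos [528.9 325.5   5.6] th 126.27 tilt 0.03 | shift [ 0.     -0.0001  0.0006] rz 0.17 | w 41.1 g 40.0 F [-0.7  0.3  1.4]
```

```bash
python3 -m pendant '[{"grip":0.3,"dx":0,"dy":0,"dz":-0.02,"rx":0,"ry":0,"rz":0},{"grip":0.3,"dx":0,"dy":0,"dz":-0.04,"rx":0,"ry":0,"rz":0},{"grip":0.3,"dx":0,"dy":0,"dz":-0.035,"rx":0,"ry":0,"rz":10.4},{"grip":0.3,"dx":0,"dy":0,"dz":0,"rx":0,"ry":0,"rz":10.4},{"grip":0.3,"dx":0,"dy":0,"dz":0,"rx":0,"ry":0,"rz":10.4}]'; python3 -m pendant '[{"grip":0.3,"dx":0,"dy":0,"dz":0,"rx":0,"ry":0,"rz":10.4},{"grip":0.3,"dx":0,"dy":0,"dz":0,"rx":0,"ry":0,"rz":10.4},{"grip":0.3,"dx":0,"dy":0,"dz":0,"rx":0,"ry":0,"rz":10.4},{"grip":0.3,"dx":0,"dy":0,"dz":0,"rx":0,"ry":0,"rz":10.4},{"grip":0.3,"dx":0,"dy":0,"dz":0,"rx":0,"ry":0,"rz":10.4}]'; python3 -m pendant '[{"grip":0.3,"dx":0,"dy":0,"dz":0,"rx":0,"ry":0,"rz":10.4},{"grip":0.3,"dx":0,"dy":0,"dz":0,"rx":0,"ry":0,"rz":10.4},{"grip":0.3,"dx":0,"dy":0,"dz":0,"rx":0,"ry":0,"rz":10.4},{"grip":0.3,"dx":0,"dy":0,"dz":0,"rx":0,"ry":0,"rz":10.4},{"grip":0.3,"dx":0,"dy":0,"dz":0,"rx":0,"ry":0,"rz":0}]'; python3 go.py 611.8 0.8 100 1.45
```

```text
t: 16.5
ee_pos: [528.2, 324.6, 99.6]
tool_rot: [-0.001, -0.041, 0.999, -0.001]
contact_force: [0.9, -0.2, -5.5]
grip_width: 41.7
gripper_force: 40.0
t: 17.12
ee_pos: [528.0, 324.5, 98.8]
tool_rot: [-0.001, 0.401, 0.916, -0.001]
contact_force: [-0.7, -0.6, -5.1]
grip_width: 41.2
gripper_force: 40.0
t: 17.75
ee_pos: [528.2, 324.6, 99.0]
tool_rot: [-0.0, 0.697, 0.717, -0.001]
contact_force: [-0.0, -0.7, -4.6]
grip_width: 41.4
gripper_force: 40.0
t 17.75 pos [528.2 324.6  99. ] th 1.61 tilt 0.16 | shift [-0.326   0.0745 -0.0007] rz 0.16 | w 41.4 g 40.0 F [-0.  -0.7 -4.6]
```

```bash
python3 -m pendant '[{"grip":0.3,"dx":-0.04,"dy":0.009,"dz":0,"rx":0,"ry":0,"rz":0.15},{"grip":0.3,"dx":-0.05,"dy":0.012,"dz":0,"rx":0,"ry":0,"rz":0},{"grip":0.3,"dx":-0.055,"dy":0.0125,"dz":0,"rx":0,"ry":0,"rz":0},{"grip":0.3,"dx":-0.055,"dy":0.0125,"dz":0,"rx":0,"ry":0,"rz":0},{"grip":0.3,"dx":-0.05,"dy":0.012,"dz":0,"rx":0,"ry":0,"rz":0}]'; python3 -m pendant '[{"grip":0.3,"dx":-0.046,"dy":0.01,"dz":0,"rx":0,"ry":0,"rz":0},{"grip":0.3,"dx":-0.03,"dy":0.0065,"dz":0.01,"rx":0,"ry":0,"rz":0},{"grip":0.3,"dx":0,"dy":0,"dz":0.015,"rx":0,"ry":0,"rz":0},{"grip":0.3,"dx":0,"dy":0,"dz":0,"rx":0,"ry":0,"rz":0},{"grip":0.3,"dx":0,"dy":0,"dz":0,"rx":0,"ry":0,"rz":0}]'; python3 go.py 611.8 0.8 29.6 1.45
python3 - <<'E'
from m import *
f,P=grab('side','s2.png'); f,P=grab('top','t3.png')
Q=seg(P,(240,220,420,265),85,102);print('tube',len(Q),rect(Q),np.percentile(Q[:,2],[50,99]))
E
```

```text
t: 18.38
ee_pos: [592.7, 74.6, 99.7]
tool_rot: [-0.0, 0.698, 0.716, -0.001]
contact_force: [1.3, 0.1, -4.5]
grip_width: 41.6
gripper_force: 40.0
t: 19.0
ee_pos: [610.9, 2.1, 75.3]
tool_rot: [-0.0, 0.698, 0.716, -0.0]
contact_force: [0.2, 0.3, -4.3]
grip_width: 41.8
gripper_force: 40.0
t 19.00 pos [610.9   2.1  75.3] th 1.46 tilt 0.03 | shift [-0.0013  0.0008  0.0457] rz 0.01 | w 41.8 g 40.0 F [ 0.2  0.3 -4.3]
tube 127 (array([608.3, -16.1]), array([ 29.3, 172.5]), 3.7) [ 98.68805688 101.89919064]
```

View pics/s2.png

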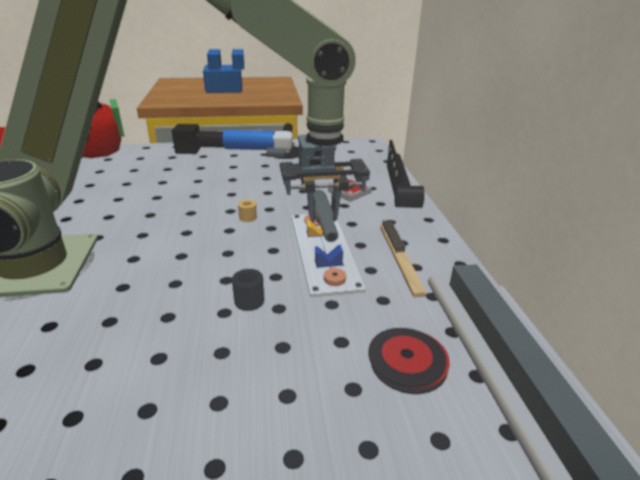

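View pics/t3.png

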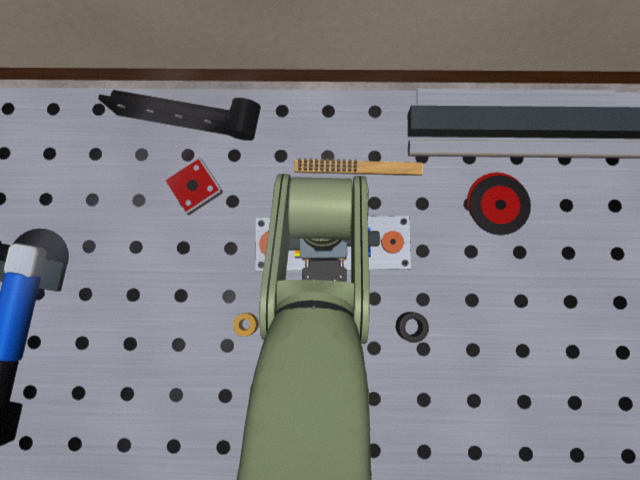

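The pictures show the tube held above both blocks, thin end at (372,238) towards the narrow pad (392,242); the side view shows it level over the blocks at (328,257) and (315,227).

```bash
python3 -m pendant '[{"grip":0.3,"dx":-0.0013,"dy":0.0006,"dz":0.02,"rx":0,"ry":0,"rz":0},{"grip":0.3,"dx":0,"dy":0,"dz":0.015,"rx":0,"ry":0,"rz":0},{"grip":0.3,"dx":0,"dy":0,"dz":0.006,"rx":0,"ry":0,"rz":0},{"grip":0.3,"dx":0,"dy":0,"dz":0,"rx":0,"ry":0,"rz":0},{"grip":0.3,"dx":0,"dy":0,"dz":0,"rx":0,"ry":0,"rz":0}]'; python3 go.py 611.8 0.8 29.6 1.45;  python3 -m pendant '[{"grip":0.3,"dx":0,"dy":0,"dz":0.002,"rx":0,"ry":0,"rz":0},{"grip":0.3,"dx":0,"dy":0,"dz":0.002,"rx":0,"ry":0,"rz":0},{"grip":0.3,"dx":0,"dy":0,"dz":0.0008,"rx":0,"ry":0,"rz":0},{"grip":0.3,"dx":0,"dy":0,"dz":0,"rx":0,"ry":0,"rz":0},{"grip":0.3,"dx":0,"dy":0,"dz":0,"rx":0,"ry":0,"rz":0}]'; python3 go.py 611.8 0.8 29.6 1.45
```

```text
t: 19.73
ee_pos: [612.4, -0.2, 34.9]
tool_rot: [0.0, 0.699, 0.715, 0.0]
contact_force: [0.4, 0.5, -4.3]
grip_width: 41.2
gripper_force: 40.0
t 19.73 pos [ 6.124e+02 -2.000e-01  3.490e+01] th 1.34 tilt 0.08 | shift [ 0.001  -0.0006  0.0053] rz -0.11 | w 41.2 g 40.0 F [ 0.4  0.5 -4.3]
t: 20.35
ee_pos: [611.8, -0.2, 29.7]
tool_rot: [0.0, 0.699, 0.715, 0.0]
contact_force: [-0.0, 0.8, -3.1]
grip_width: 41.5
gripper_force: 40.0
t 20.35 pos [ 6.118e+02 -2.000e-01  2.970e+01] th 1.34 tilt 0.00 | shift [0.001  0.     0.0001] rz -0.11 | w 41.5 g 40.0 F [-0.   0.8 -3.1]
```

```bash
python3 -m pendant '[{"grip":0.3,"dx":0.001,"dy":0,"dz":0.0002,"rx":0,"ry":0,"rz":0},{"grip":0.3,"dx":0,"dy":0,"dz":0.0005,"rx":0,"ry":0,"rz":0},{"grip":0.3,"dx":0,"dy":0,"dz":0.0003,"rx":0,"ry":0,"rz":0},{"grip":0.3,"dx":0,"dy":0,"dz":0,"rx":0,"ry":0,"rz":0},{"grip":0.3,"dx":0,"dy":0,"dz":0,"rx":0,"ry":0,"rz":0}]' ; python3 go.py 611.8 0.8 29.6 1.45; python3 -m pendant '[{"grip":0.49,"dx":0,"dy":0,"dz":0,"rx":0,"ry":0,"rz":0},{"grip":0.55,"dx":0,"dy":0,"dz":0,"rx":0,"ry":0,"rz":0},{"grip":0.7,"dx":0,"dy":0,"dz":0,"rx":0,"ry":0,"rz":0},{"grip":0.9,"dx":0,"dy":0,"dz":0,"rx":0,"ry":0,"rz":0},{"grip":1,"dx":0,"dy":0,"dz":-0.03,"rx":0,"ry":0,"rz":0}]'; python3 -m pendant '[{"grip":1,"dx":0,"dy":0,"dz":-0.06,"rx":0,"ry":0,"rz":0},{"grip":1,"dx":0,"dy":0,"dz":-0.04,"rx":0,"ry":0,"rz":0},{"grip":1,"dx":0,"dy":0,"dz":0,"rx":0,"ry":0,"rz":0},{"grip":1,"dx":0,"dy":0,"dz":0,"rx":0,"ry":0,"rz":0},{"grip":1,"dx":0,"dy":0,"dz":0,"rx":0,"ry":0,"rz":0}]'; python3 go.py 446 -171.9 120 -21
```

```text
t: 20.98
ee_pos: [611.8, 0.2, 29.6]
tool_rot: [0.0, 0.699, 0.715, -0.0]
contact_force: [-3.1, -4.6, 4.3]
grip_width: 41.6
gripper_force: 40.0
t 20.98 pos [6.118e+02 2.000e-01 2.960e+01] th 1.36 tilt 0.06 | shift [ 0.0006 -0.     -0.    ] rz -0.09 | w 41.6 g 40.0 F [-3.1 -4.6  4.3]
t: 21.6
ee_pos: [609.9, 0.9, 56.6]
tool_rot: [-0.002, 0.699, 0.715, -0.002]
contact_force: [0.6, 0.0, -0.3]
grip_width: 77.6
gripper_force: 0.0
t: 22.22
ee_pos: [610.7, 0.8, 156.7]
tool_rot: [-0.001, 0.699, 0.715, -0.001]
contact_force: [0.0, 0.7, 1.2]
grip_width: 90.9
gripper_force: 0.0
t 22.23 pos [610.7   0.8 156.7] th 1.34 tilt 0.20 | shift [-0.1689 -0.1686  0.0372] rz 22.34 | w 90.9 g 0.0 F [0.  0.7 1.2]
```

```bash
python3 -m pendant '[{"grip":1,"dx":-0.042,"dy":-0.042,"dz":0,"rx":0,"ry":0,"rz":0},{"grip":1,"dx":-0.042,"dy":-0.042,"dz":0,"rx":0,"ry":0,"rz":0},{"grip":1,"dx":-0.042,"dy":-0.042,"dz":0,"rx":0,"ry":0,"rz":0},{"grip":1,"dx":-0.0425,"dy":-0.0422,"dz":0,"rx":0,"ry":0,"rz":0},{"grip":1,"dx":0,"dy":0,"dz":0.04,"rx":0,"ry":0,"rz":0}]';python3 -m pendant '[{"grip":1,"dx":0,"dy":0,"dz":0.02,"rx":0,"ry":0,"rz":0},{"grip":1,"dx":0,"dy":0,"dz":0,"rx":0,"ry":0,"rz":0},{"grip":1,"dx":0,"dy":0,"dz":0,"rx":0,"ry":0,"rz":0},{"grip":1,"dx":0,"dy":0,"dz":0,"rx":0,"ry":0,"rz":0},{"grip":1,"dx":0,"dy":0,"dz":0,"rx":0,"ry":0,"rz":0}]'; python3 go.py 446 -171.9 15 1.4
python3 - <<'E'
from m import *
f,P=grab('top','t4.png')
Q=seg(P,(240,220,420,265),42,85);print('tube',len(Q),rect(Q),np.percentile(Q[:,2],[50,99]))
for lo in range(-110,90,20):
    q=Q[(Q[:,1]>lo)&(Q[:,1]<lo+20)]
    if len(q):print(lo,q[:,0].min().round(1),q[:,0].max().round(1),np.percentile(q[:,2],95).round(1),q[:,1].min().round(1),q[:,1].max().round(1))
E
```

```text
t: 22.85
ee_pos: [446.6, -174.5, 119.4]
tool_rot: [0.002, 0.701, 0.714, 0.001]
contact_force: [1.0, 0.6, 0.1]
grip_width: 91.2
gripper_force: 0.0
t: 23.48
ee_pos: [448.0, -171.6, 99.2]
tool_rot: [0.001, 0.699, 0.715, 0.0]
contact_force: [0.8, -0.6, 0.5]
grip_width: 91.1
gripper_force: 0.0
t 23.48 pos [ 448.  -171.6   99.2] th 1.36 tilt 0.08 | shift [-0.0002 -0.0022  0.0842] rz -0.04 | w 91.1 g 0.0 F [ 0.8 -0.6  0.5]
tube 1788 (array([612.2, -14. ]), array([ 54.8, 180.6]), 0.8) [58.60409539 67.37280543]
-110 599.3 627.7 59.9 -104.2 -90.0
-90 585.6 640.4 60.4 -89.9 -70.0
-70 585.8 640.0 60.5 -70.0 -50.0
-50 595.2 629.1 61.7 -48.6 -30.3
-30 592.2 633.2 65.8 -28.9 -10.5
-10 590.8 630.1 66.5 -9.0 9.3
10 590.3 630.0 66.3 10.7 29.3
30 590.1 629.6 66.7 30.2 50.0
50 589.5 629.4 65.9 50.1 70.0
70 589.6 628.8 66.3 70.0 76.4
```

View pics/t4.png

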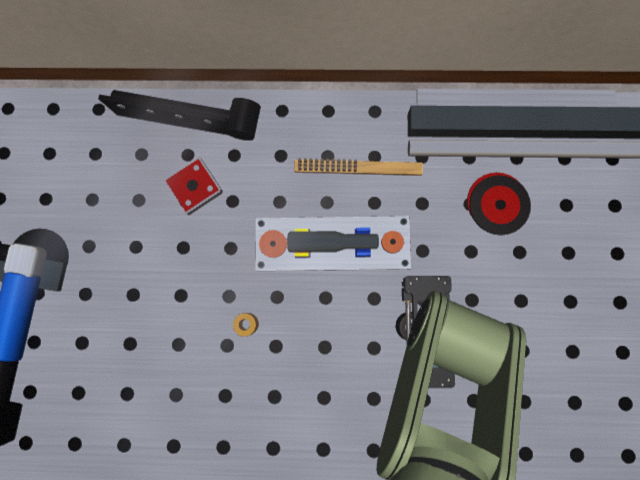

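The tube lies level in both grooves, ends at (288,241) and (378,241), about midway between the pads.

```bash
python3 -m pendant '[{"grip":1,"dx":-0.0002,"dy":-0.002,"dz":0.03,"rx":0,"ry":0,"rz":0},{"grip":1,"dx":0,"dy":0,"dz":0.035,"rx":0,"ry":0,"rz":0},{"grip":1,"dx":0,"dy":0,"dz":0.019,"rx":0,"ry":0,"rz":0},{"grip":0.8,"dx":0,"dy":0,"dz":0,"rx":0,"ry":0,"rz":0},{"grip":0.45,"dx":0,"dy":0,"dz":0,"rx":0,"ry":0,"rz":0}]' 45; python3 -m pendant '[{"grip":0.45,"dx":0,"dy":0,"dz":0,"rx":0,"ry":0,"rz":0},{"grip":0.45,"dx":0,"dy":0,"dz":0,"rx":0,"ry":0,"rz":0},{"grip":0.45,"dx":0,"dy":0,"dz":0,"rx":0,"ry":0,"rz":0},{"grip":0.45,"dx":0,"dy":0,"dz":0,"rx":0,"ry":0,"rz":0},{"grip":0.45,"dx":0,"dy":0,"dz":0,"rx":0,"ry":0,"rz":0}]'; python3 go.py 446 -171.9 15 1.4; python3 -m pendant '[{"grip":0.45,"dx":0,"dy":0,"dz":-0.02,"rx":0,"ry":0,"rz":0},{"grip":0.45,"dx":0,"dy":0,"dz":-0.04,"rx":0,"ry":0,"rz":0},{"grip":0.45,"dx":0,"dy":0,"dz":-0.04,"rx":0,"ry":0,"rz":0},{"grip":0.45,"dx":0,"dy":0,"dz":0,"rx":0,"ry":0,"rz":0},{"grip":0.45,"dx":0,"dy":0,"dz":0,"rx":0,"ry":0,"rz":0}]'; python3 go.py 610 110 115 1.4
```

```text
t: 24.15
ee_pos: [446.3, -172.1, 15.3]
tool_rot: [0.001, 0.699, 0.715, 0.0]
contact_force: [0.7, -0.5, 0.0]
grip_width: 74.2
gripper_force: 0.0
t: 24.78
ee_pos: [445.9, -172.1, 15.4]
tool_rot: [0.001, 0.699, 0.715, 0.0]
contact_force: [-2.5, 0.1, 5.7]
grip_width: 58.1
gripper_force: 45.0
t 24.77 pos [ 445.9 -172.1   15.4] th 1.35 tilt 0.07 | shift [0.0002 0.0001 0.0004] rz -0.05 | w 58.1 g 45.0 F [-2.5  0.1  5.7]
t: 25.4
ee_pos: [443.7, -171.1, 112.4]
tool_rot: [-0.002, 0.699, 0.715, -0.001]
contact_force: [-0.6, 0.8, -7.9]
grip_width: 58.4
gripper_force: 45.0
t 25.40 pos [ 443.7 -171.1  112.4] th 1.34 tilt 0.27 | shift [ 0.2771  0.1728 -0.0028] rz -0.06 | w 58.4 g 45.0 F [-0.6  0.8 -7.9]
```

```bash
python3 -m pendant '[{"grip":0.45,"dx":0.04,"dy":0.025,"dz":0,"rx":0,"ry":0,"rz":0},{"grip":0.45,"dx":0.045,"dy":0.028,"dz":0,"rx":0,"ry":0,"rz":0},{"grip":0.45,"dx":0.05,"dy":0.031,"dz":0,"rx":0,"ry":0,"rz":0},{"grip":0.45,"dx":0.05,"dy":0.031,"dz":0,"rx":0,"ry":0,"rz":0},{"grip":0.45,"dx":0.04,"dy":0.026,"dz":0,"rx":0,"ry":0,"rz":0}]'; python3 -m pendant '[{"grip":0.45,"dx":0.032,"dy":0.02,"dz":0,"rx":0,"ry":0,"rz":0},{"grip":0.45,"dx":0.02,"dy":0.0115,"dz":0,"rx":0,"ry":0,"rz":0},{"grip":0.45,"dx":0,"dy":0,"dz":0,"rx":0,"ry":0,"rz":0},{"grip":0.45,"dx":0,"dy":0,"dz":0,"rx":0,"ry":0,"rz":0},{"grip":0.45,"dx":0,"dy":0,"dz":0,"rx":0,"ry":0,"rz":0}]';  python3 go.py 610 109.9 31.4 1.4
```

```text
t: 26.02
ee_pos: [580.4, 58.4, 111.0]
tool_rot: [-0.002, 0.698, 0.716, -0.002]
contact_force: [1.2, -0.9, -7.4]
grip_width: 58.4
gripper_force: 45.0
t: 26.65
ee_pos: [610.8, 107.9, 114.1]
tool_rot: [-0.0, 0.699, 0.715, -0.001]
contact_force: [0.3, 0.2, -8.6]
grip_width: 58.2
gripper_force: 45.0
t 26.65 pos [610.8 107.9 114.1] th 1.27 tilt 0.09 | shift [ 0.002  -0.0006  0.0827] rz -0.13 | w 58.2 g 45.0 F [ 0.3  0.2 -8.6]
```

```bash
python3 -m pendant '[{"grip":0.45,"dx":0.002,"dy":-0.0005,"dz":0.01,"rx":0,"ry":0,"rz":0},{"grip":0.45,"dx":0,"dy":0,"dz":0.03,"rx":0,"ry":0,"rz":0},{"grip":0.45,"dx":0,"dy":0,"dz":0.028,"rx":0,"ry":0,"rz":0},{"grip":0.45,"dx":0,"dy":0,"dz":0,"rx":0,"ry":0,"rz":0},{"grip":0.45,"dx":0,"dy":0,"dz":0,"rx":0,"ry":0,"rz":0}]';  python3 go.py 610 109.9 31.4 1.4
```

```text
t: 27.28
ee_pos: [611.8, 111.1, 47.4]
tool_rot: [0.001, 0.699, 0.715, 0.001]
contact_force: [0.7, -0.5, -8.3]
grip_width: 58.1
gripper_force: 45.0
t 27.27 pos [611.8 111.1  47.4] th 1.32 tilt 0.11 | shift [-0.0012 -0.0019  0.016 ] rz -0.08 | w 58.1 g 45.0 F [ 0.7 -0.5 -8.3]
```

```bash
python3 -m pendant '[{"grip":0.45,"dx":-0.001,"dy":-0.001,"dz":0.009,"rx":0,"ry":0,"rz":0},{"grip":0.45,"dx":0,"dy":0,"dz":0.004,"rx":0,"ry":0,"rz":0},{"grip":0.45,"dx":0,"dy":0,"dz":0,"rx":0,"ry":0,"rz":0},{"grip":0.45,"dx":0,"dy":0,"dz":0,"rx":0,"ry":0,"rz":0},{"grip":0.45,"dx":0,"dy":0,"dz":0,"rx":0,"ry":0,"rz":0}]';  python3 go.py 610 109.9 31.4 1.4
```

```text
t: 27.9
ee_pos: [610.2, 110.1, 33.8]
tool_rot: [0.0, 0.699, 0.715, 0.0]
contact_force: [0.2, 0.1, -8.4]
grip_width: 58.4
gripper_force: 45.0
t 27.90 pos [610.2 110.1  33.8] th 1.34 tilt 0.04 | shift [-0.0002 -0.0003  0.0024] rz -0.06 | w 58.4 g 45.0 F [ 0.2  0.1 -8.4]
```

```bash
python3 -m pendant '[{"grip":0.45,"dx":0,"dy":0,"dz":0.0012,"rx":0,"ry":0,"rz":0},{"grip":0.45,"dx":0,"dy":0,"dz":0.001,"rx":0,"ry":0,"rz":0},{"grip":0.45,"dx":0,"dy":0,"dz":0.0005,"rx":0,"ry":0,"rz":0},{"grip":0.45,"dx":0,"dy":0,"dz":0,"rx":0,"ry":0,"rz":0},{"grip":0.45,"dx":0,"dy":0,"dz":0,"rx":0,"ry":0,"rz":0}]';  python3 go.py 610 109.9 31.4 1.4; python3 -m pendant '[{"grip":0.68,"dx":0,"dy":0,"dz":0,"rx":0,"ry":0,"rz":0},{"grip":0.75,"dx":0,"dy":0,"dz":0,"rx":0,"ry":0,"rz":0},{"grip":0.9,"dx":0,"dy":0,"dz":0,"rx":0,"ry":0,"rz":0},{"grip":1,"dx":0,"dy":0,"dz":0,"rx":0,"ry":0,"rz":0},{"grip":1,"dx":0,"dy":0,"dz":-0.03,"rx":0,"ry":0,"rz":0}]'; python3 -m pendant '[{"grip":1,"dx":0,"dy":0,"dz":-0.05,"rx":0,"ry":0,"rz":0},{"grip":1,"dx":0,"dy":0,"dz":-0.03,"rx":0,"ry":0,"rz":0},{"grip":1,"dx":0,"dy":0,"dz":0,"rx":0,"ry":0,"rz":0},{"grip":1,"dx":0,"dy":0,"dz":0,"rx":0,"ry":0,"rz":0},{"grip":1,"dx":0,"dy":0,"dz":0,"rx":0,"ry":0,"rz":0}]'; python3 go.py 445.3 158.3 120 1.4
```

```text
t: 28.52
ee_pos: [610.1, 110.1, 31.5]
tool_rot: [0.0, 0.699, 0.715, 0.0]
contact_force: [-2.5, -0.0, 0.4]
grip_width: 58.2
gripper_force: 45.0
t 28.52 pos [610.1 110.1  31.5] th 1.34 tilt 0.02 | shift [-0.0002 -0.0001  0.0001] rz -0.06 | w 58.2 g 45.0 F [-2.5 -0.   0.4]
t: 29.15
ee_pos: [608.3, 109.8, 58.9]
tool_rot: [-0.002, 0.699, 0.715, -0.002]
contact_force: [-0.6, 0.4, 0.1]
grip_width: 91.3
gripper_force: 0.0
t: 29.78
ee_pos: [609.0, 109.9, 139.0]
tool_rot: [-0.001, 0.699, 0.715, -0.001]
contact_force: [1.0, -0.2, 0.5]
grip_width: 91.1
gripper_force: 0.0
t 29.77 pos [609.  109.9 139. ] th 1.34 tilt 0.19 | shift [ 0.0522 -0.1625  0.0195] rz -0.06 | w 91.1 g 0.0 F [ 1.  -0.2  0.5]
```

```bash
python3 -m pendant '[{"grip":1,"dx":0.013,"dy":-0.04,"dz":0,"rx":0,"ry":0,"rz":0},{"grip":1,"dx":0.013,"dy":-0.04,"dz":0,"rx":0,"ry":0,"rz":0},{"grip":1,"dx":0.013,"dy":-0.04,"dz":0,"rx":0,"ry":0,"rz":0},{"grip":1,"dx":0.0132,"dy":-0.0425,"dz":0,"rx":0,"ry":0,"rz":0},{"grip":1,"dx":0,"dy":0,"dz":0.04,"rx":0,"ry":0,"rz":0}]';python3 -m pendant '[{"grip":1,"dx":0,"dy":0,"dz":0.02,"rx":0,"ry":0,"rz":0},{"grip":1,"dx":0,"dy":0,"dz":0,"rx":0,"ry":0,"rz":0},{"grip":1,"dx":0,"dy":0,"dz":0,"rx":0,"ry":0,"rz":0},{"grip":1,"dx":0,"dy":0,"dz":0,"rx":0,"ry":0,"rz":0},{"grip":1,"dx":0,"dy":0,"dz":0,"rx":0,"ry":0,"rz":0}]'; python3 go.py 445.3 158.3 8 1.4
python3 - <<'E'
from m import *
f,P=grab('top','t5.png')
Q=seg(P,(245,210,300,272),68,85);print('bushL',len(Q),rect(Q),cv2.minEnclosingCircle(Q[:,:2].astype(np.float32)),np.percentile(Q[:,2],[5,50,95]))
Q=seg(P,(240,220,420,265),42,67);print('tube y',rect(Q))
E
```

```text
t: 30.4
ee_pos: [445.2, 159.4, 101.8]
tool_rot: [0.001, 0.698, 0.716, 0.002]
contact_force: [0.5, 0.1, -0.6]
grip_width: 91.0
gripper_force: 0.0
t: 31.02
ee_pos: [446.9, 158.6, 81.5]
tool_rot: [0.0, 0.699, 0.715, 0.001]
contact_force: [0.5, 0.7, 0.0]
grip_width: 91.3
gripper_force: 0.0
t 31.02 pos [446.9 158.6  81.5] th 1.33 tilt 0.08 | shift [-0.0003 -0.0017  0.0735] rz -0.07 | w 91.3 g 0.0 F [0.5 0.7 0. ]
bushL 448 (array([609.8, 109.7]), array([56.8, 55.1]), 45.6) ((610.0706176757812, 109.71418762207031), 28.94107437133789) [69.54073553 72.94231623 76.01124296]
tube y (array([611. ,  11.2]), array([ 54.9, 230.9]), 1.3)
```

Large bush is centred. Now the brass one.

```bash
python3 -m pendant '[{"grip":1,"dx":-0.0002,"dy":-0.0016,"dz":0.03,"rx":0,"ry":0,"rz":0},{"grip":1,"dx":0,"dy":0,"dz":0.03,"rx":0,"ry":0,"rz":0},{"grip":1,"dx":0,"dy":0,"dz":0.0135,"rx":0,"ry":0,"rz":0},{"grip":0.8,"dx":0,"dy":0,"dz":0,"rx":0,"ry":0,"rz":0},{"grip":0.35,"dx":0,"dy":0,"dz":0,"rx":0,"ry":0,"rz":0}]' 35; python3 -m pendant '[{"grip":0.35,"dx":0,"dy":0,"dz":0,"rx":0,"ry":0,"rz":0},{"grip":0.35,"dx":0,"dy":0,"dz":0,"rx":0,"ry":0,"rz":0},{"grip":0.35,"dx":0,"dy":0,"dz":0,"rx":0,"ry":0,"rz":0},{"grip":0.35,"dx":0,"dy":0,"dz":0,"rx":0,"ry":0,"rz":0},{"grip":0.35,"dx":0,"dy":0,"dz":0,"rx":0,"ry":0,"rz":0}]'; python3 go.py 445.3 158.3 8 1.4; python3 -m pendant '[{"grip":0.35,"dx":0,"dy":0,"dz":-0.02,"rx":0,"ry":0,"rz":0},{"grip":0.35,"dx":0,"dy":0,"dz":-0.04,"rx":0,"ry":0,"rz":0},{"grip":0.35,"dx":0,"dy":0,"dz":-0.04,"rx":0,"ry":0,"rz":0},{"grip":0.35,"dx":0,"dy":0,"dz":0,"rx":0,"ry":0,"rz":0},{"grip":0.35,"dx":0,"dy":0,"dz":0,"rx":0,"ry":0,"rz":0}]'; python3 go.py 616.2 -135.8 108 1.4
```

```text
t: 31.7
ee_pos: [445.6, 158.5, 8.2]
tool_rot: [0.0, 0.699, 0.715, 0.001]
contact_force: [-0.4, 1.2, 0.6]
grip_width: 74.0
gripper_force: 0.0
t: 32.33
ee_pos: [444.9, 158.3, 7.7]
tool_rot: [0.0, 0.699, 0.715, 0.0]
contact_force: [-1.6, -0.6, 6.4]
grip_width: 45.4
gripper_force: 35.0
t 32.33 pos [444.9 158.3   7.7] th 1.34 tilt 0.02 | shift [-0.      0.0004 -0.0003] rz -0.06 | w 45.4 g 35.0 F [-1.6 -0.6  6.4]
t: 32.95
ee_pos: [443.2, 157.7, 105.6]
tool_rot: [-0.001, 0.699, 0.715, -0.002]
contact_force: [-0.1, 0.4, -5.9]
grip_width: 45.3
gripper_force: 35.0
t 32.95 pos [443.2 157.7 105.6] th 1.33 tilt 0.21 | shift [-0.2975  0.1661 -0.0027] rz -0.07 | w 45.3 g 35.0 F [-0.1  0.4 -5.9]
```

```bash
python3 -m pendant '[{"grip":0.35,"dx":-0.04,"dy":0.0225,"dz":0,"rx":0,"ry":0,"rz":0},{"grip":0.35,"dx":-0.05,"dy":0.028,"dz":0,"rx":0,"ry":0,"rz":0},{"grip":0.35,"dx":-0.052,"dy":0.0285,"dz":0,"rx":0,"ry":0,"rz":0},{"grip":0.35,"dx":-0.052,"dy":0.0285,"dz":0,"rx":0,"ry":0,"rz":0},{"grip":0.35,"dx":-0.045,"dy":0.025,"dz":0,"rx":0,"ry":0,"rz":0}]'; python3 -m pendant '[{"grip":0.35,"dx":-0.035,"dy":0.0205,"dz":0,"rx":0,"ry":0,"rz":0},{"grip":0.35,"dx":-0.0235,"dy":0.0125,"dz":0,"rx":0,"ry":0,"rz":0},{"grip":0.35,"dx":0,"dy":0,"dz":0.02,"rx":0,"ry":0,"rz":0},{"grip":0.35,"dx":0,"dy":0,"dz":0.02,"rx":0,"ry":0,"rz":0},{"grip":0.35,"dx":0,"dy":0,"dz":0,"rx":0,"ry":0,"rz":0}]';  python3 go.py 616.2 -135.8 31.7 1.4
```

```text
t: 33.58
ee_pos: [582.1, -79.4, 104.2]
tool_rot: [-0.002, 0.699, 0.715, -0.001]
contact_force: [0.5, 0.8, -4.1]
grip_width: 45.1
gripper_force: 35.0
t: 34.2
ee_pos: [614.0, -134.7, 62.6]
tool_rot: [-0.004, 0.699, 0.715, -0.002]
contact_force: [-0.4, -0.2, -4.7]
grip_width: 45.2
gripper_force: 35.0
t 34.20 pos [ 614.  -134.7   62.6] th 1.33 tilt 0.56 | shift [-0.0012  0.0025  0.0309] rz -0.07 | w 45.2 g 35.0 F [-0.4 -0.2 -4.7]
```

```bash
python3 -m pendant '[{"grip":0.35,"dx":0,"dy":0,"dz":0.016,"rx":0,"ry":0,"rz":0},{"grip":0.35,"dx":0,"dy":0,"dz":0.006,"rx":0,"ry":0,"rz":0},{"grip":0.35,"dx":0,"dy":0,"dz":0,"rx":0,"ry":0,"rz":0},{"grip":0.35,"dx":0,"dy":0,"dz":0,"rx":0,"ry":0,"rz":0},{"grip":0.35,"dx":0,"dy":0,"dz":0,"rx":0,"ry":0,"rz":0}]';  python3 go.py 616.2 -135.8 31.7 1.4
```

```text
t: 34.83
ee_pos: [617.6, -135.4, 46.0]
tool_rot: [0.001, 0.699, 0.715, 0.0]
contact_force: [0.2, 0.7, -5.4]
grip_width: 45.3
gripper_force: 35.0
t 34.83 pos [ 617.6 -135.4   46. ] th 1.34 tilt 0.07 | shift [-0.0004 -0.0014  0.0143] rz -0.06 | w 45.3 g 35.0 F [ 0.2  0.7 -5.4]
```

```bash
python3 -m pendant '[{"grip":0.35,"dx":-0.0004,"dy":-0.0008,"dz":0.009,"rx":0,"ry":0,"rz":0},{"grip":0.35,"dx":0,"dy":0,"dz":0.003,"rx":0,"ry":0,"rz":0},{"grip":0.35,"dx":0,"dy":0,"dz":0,"rx":0,"ry":0,"rz":0},{"grip":0.35,"dx":0,"dy":0,"dz":0,"rx":0,"ry":0,"rz":0},{"grip":0.35,"dx":0,"dy":0,"dz":0,"rx":0,"ry":0,"rz":0}]';  python3 go.py 616.2 -135.8 31.7 1.4
```

```text
t: 35.45
ee_pos: [616.6, -135.8, 33.5]
tool_rot: [0.0, 0.699, 0.715, 0.0]
contact_force: [0.1, 1.0, -4.7]
grip_width: 45.4
gripper_force: 35.0
t 35.45 pos [ 616.6 -135.8   33.5] th 1.34 tilt 0.03 | shift [-0.     -0.0004  0.0018] rz -0.06 | w 45.4 g 35.0 F [ 0.1  1.  -4.7]
```

```bash
python3 -m pendant '[{"grip":0.35,"dx":0,"dy":-0.0003,"dz":0.001,"rx":0,"ry":0,"rz":0},{"grip":0.35,"dx":0,"dy":0,"dz":0.0007,"rx":0,"ry":0,"rz":0},{"grip":0.35,"dx":0,"dy":0,"dz":0.0004,"rx":0,"ry":0,"rz":0},{"grip":0.35,"dx":0,"dy":0,"dz":0,"rx":0,"ry":0,"rz":0},{"grip":0.35,"dx":0,"dy":0,"dz":0,"rx":0,"ry":0,"rz":0}]';  python3 go.py 616.2 -135.8 31.7 1.4; python3 -m pendant '[{"grip":0.55,"dx":0,"dy":0,"dz":0,"rx":0,"ry":0,"rz":0},{"grip":0.65,"dx":0,"dy":0,"dz":0,"rx":0,"ry":0,"rz":0},{"grip":0.85,"dx":0,"dy":0,"dz":0,"rx":0,"ry":0,"rz":0},{"grip":1,"dx":0,"dy":0,"dz":0,"rx":0,"ry":0,"rz":0},{"grip":1,"dx":0,"dy":0,"dz":-0.03,"rx":0,"ry":0,"rz":0}]'; python3 -m pendant '[{"grip":1,"dx":0,"dy":0,"dz":-0.06,"rx":0,"ry":0,"rz":0},{"grip":1,"dx":0,"dy":0,"dz":-0.06,"rx":0,"ry":0,"rz":0},{"grip":1,"dx":-0.05,"dy":-0.035,"dz":0,"rx":0,"ry":0,"rz":0},{"grip":1,"dx":-0.05,"dy":-0.035,"dz":0,"rx":0,"ry":0,"rz":0},{"grip":1,"dx":-0.05,"dy":-0.035,"dz":0,"rx":0,"ry":0,"rz":0}]';  python3 -m pendant '[{"grip":1,"dx":-0.05,"dy":-0.035,"dz":0,"rx":0,"ry":0,"rz":0},{"grip":1,"dx":0,"dy":0,"dz":0,"rx":0,"ry":0,"rz":0},{"grip":1,"dx":0,"dy":0,"dz":0,"rx":0,"ry":0,"rz":0},{"grip":1,"dx":0,"dy":0,"dz":0,"rx":0,"ry":0,"rz":0},{"grip":1,"dx":0,"dy":0,"dz":0,"rx":0,"ry":0,"rz":0}]'
python3 - <<'E'
from m import *
f,P=grab('top');cv2.imwrite('pics/t6.png',cv2.resize(f['img'][190:290,230:440,::-1],None,fx=3.5,fy=3.5))
Q=seg(P,(245,210,300,272),68,85);print('bushL',cv2.minEnclosingCircle(Q[:,:2].astype(np.float32)))
Q=seg(P,(380,210,415,272),58,75);print('bushS',len(Q),cv2.minEnclosingCircle(Q[:,:2].astype(np.float32)),Q[:,2].mean())
Q=seg(P,(288,215,380,270),46,80);q=Q[(Q[:,1]<60)];print('tube thin end',Q[:,1].min(),Q[:,1].max())
grab('side','s6.png')
E
```

```text
t: 36.08
ee_pos: [616.0, -135.8, 31.7]
tool_rot: [0.0, 0.699, 0.715, 0.0]
contact_force: [-2.8, 1.8, 1.8]
grip_width: 45.3
gripper_force: 35.0
t 36.08 pos [ 616.  -135.8   31.7] th 1.34 tilt 0.01 | shift [-0.0001  0.0002  0.    ] rz -0.06 | w 45.3 g 35.0 F [-2.8  1.8  1.8]
t: 36.7
ee_pos: [614.3, -135.3, 59.2]
tool_rot: [-0.002, 0.699, 0.715, -0.001]
contact_force: [0.6, 0.2, 0.6]
grip_width: 86.4
gripper_force: 0.0
t: 37.33
ee_pos: [513.7, -289.4, 181.5]
tool_rot: [0.0, 0.699, 0.716, 0.0]
contact_force: [0.5, -0.3, 0.3]
grip_width: 91.0
gripper_force: 0.0
t: 37.95
ee_pos: [481.6, -337.8, 181.2]
tool_rot: [-0.0, 0.698, 0.716, 0.0]
contact_force: [0.3, 0.6, -0.7]
grip_width: 91.4
gripper_force: 0.0
bushL ((610.9095458984375, 96.98098754882812), 41.35017776489258)
bushS 343 ((615.8818969726562, -134.9624786376953), 23.01206398010254) 64.78542720053733
tube thin end -104.17980462823826 75.14545365412769
```

View pics/t6.png

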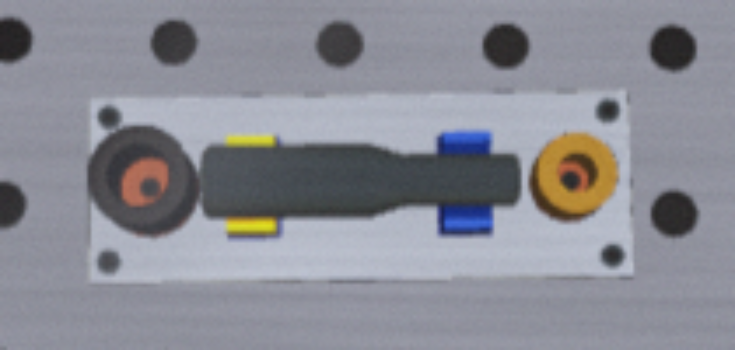

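View pics/s6.png

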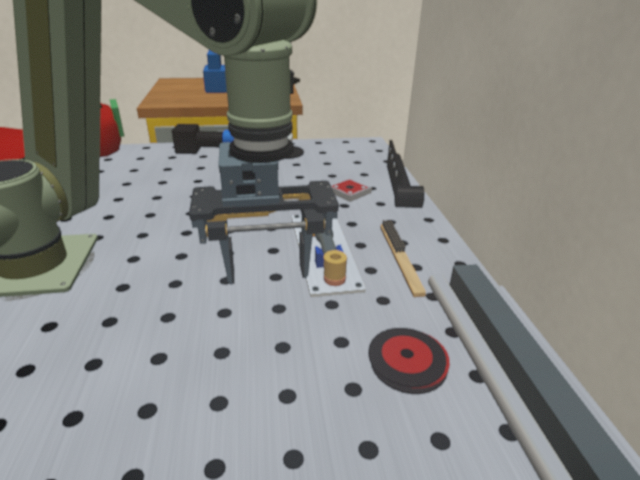

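The crop shows the black bush at (145,180), the tube from (202,180) to (520,180) in both V-blocks and the brass bush at (573,177). Everything is seated and the gripper is clear.

```bash
python3 -c "from cell import ctrl; print(ctrl.hand_in())"
```

```text
the job is handed in; nothing more can be done
None
```

The job is handed in: in the last camera check both V-blocks, the tube and both bushes were in place to about 1–2 mm, the tube was level with its thick end towards the wide pad, and the gripper was clear. The run took about 38 s, and the magnet and wire brush were not touched.

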